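# Set up the medium-making bench

### The job

Restock the stock tray: pull the jar that is already in it forward right up to the tray's low front lip and stand the new jar from the bench in the tray right behind it, almost touching. Then set up the stirrer: stand the steel beaker on the middle of its round plate, put the knobbed cover on top of the beaker so that it closes the mouth all round, and stand the tall bottle on the bench beside the stirrer's left side as seen from the robot, level with the middle of that side and about 20 mm clear of it. Everything ends upright, nothing is tipped over on the way, and the tip box and spray bottle stay where they are.

Things in the scene. Friction and masses are not known exactly. Their poses are not given: they have to be found in the camera images.
- tray: stock tray, fixed: long open aluminium tray for one row of two jars. Inside 150 mm (its x) by 66 mm (its y); walls 4 mm thick, floor 4 mm thick; side walls 20 mm high, front lip (its -x end, towards the robot) 12 mm high, back wall (+x end) 40 mm high, all measured from the bench. Origin: centre of its underside on the bench; the inner face of the front lip is at x = -75 mm, that of the back wall at x = +75 mm. +x points from front to back, +y to the left seen from the robot.
- stirrer: magnetic stirrer, fixed: white square box 130 x 130 mm with a round steel plate, 116 mm diameter, on its middle; the plate's top is 50 mm above the bench, the box's top 44 mm. Origin: centre of its underside on the bench. Its front (-x, with a black dial and blue display) faces the robot; its left side as seen from the robot is the +y face, 65 mm from the origin.
- jar_old: the older jar, the one that stands inside the tray, towards its back, at the start (its underside on the tray's floor, 4 mm above the bench): squat brown glass jar, 52 mm diameter, 56 mm high glass with a paper label, white screw cap 49 mm diameter on top, 72 mm high over all, 0.18 kg. Origin: centre of its underside; z up.
- jar_new: the new jar, which stands on the bench at the start: same make as the older jar: squat brown glass jar, 52 mm diameter, 56 mm high glass with a paper label, white screw cap 49 mm diameter on top, 72 mm high over all, 0.18 kg. Origin: centre of its underside; z up.
- beaker: steel beaker: open straight-sided cup, outside 54 mm diameter, 70 mm high, wall 3 mm, 0.12 kg, empty. Origin: centre of its underside; z up, rim at z = 70 mm.
- cover: beaker cover: flat white disc 66 mm diameter and 8 mm thick with a round upright knob in its middle, 20 mm diameter, rising from 8 to 40 mm above the underside; 0.05 kg. Origin: centre of its underside; z up.
- bottle: tall bottle: brown glass, 48 mm diameter, straight up to 92 mm, then a shoulder and a white cap 28 mm diameter; 122 mm high over all, 0.22 kg. Origin: centre of its underside; z up.
- tipbox: bystander, loose: blue pipette tip box with a clear, whitish-looking lid, 82 x 120 mm, 62 mm high. Origin: centre of its underside. To be left alone.
- spray: bystander, loose: white spray bottle 72 mm diameter with a blue head, 173 mm high. Origin: centre of its underside. To be left alone.

How it is judged:
By the outcome, as a careful person would: the job done as asked, in the order asked, and still so for the second after the job is handed in, with the robot touching nothing.
It also fails if it takes over 114 s, if anything falls off the work surface, if the arm or the gripper's body presses on something with over 40 N, if the wrist force passes 120 N, or if a joint passes its speed limit or range.

### The arm

A 6-joint arm with a two-finger parallel gripper is mounted at the origin on the work surface. World frame = base frame: x ahead of the robot, y to its left, z up, the work surface at z = 0. Lengths are in m, angles in rad, forces in N, time in s.
With the tool pointing down it reaches from about 0.325 to 0.775 m from the base axis. Payload 9.3 kg.
Tool frame: the origin (TCP) lies between the finger pads; the fingertips stand 22 mm ahead of it and the grasp point (between the pads) lies 3 mm ahead of it; z points along the fingers, y is the line along which they close (so a half turn about z gives the same grasp; the last joint's range is limited). The gripper opens to 85 mm and grips with 20 to 120 N. Pads are 22 mm wide; open, the fingers measure 114 mm over their backs; the gripper's body (76 mm by 85 mm) begins 54 mm behind the grasp point. The pads swing forward as they close: fully open they stand 13 mm farther back than shut.
Start: joints at [0.975, 0.259, 0.021, 1.334, 0, 1.418], TCP at [0.236, 0.497, 0.253] pointing down, gripper open.
Joint ranges: [-3.04, 3.04], [-0.91, 1.82], [-1.04, 1.36], [-1.92, 1.95], [-1.52, 1.45], [-3.14, 3.14]. Speed limits (rad/s): [2.22, 2.22, 2.79, 3.14, 3.14, 3.14].

### API

Orientations are given as a unit quaternion [w, x, y, z].
In Python, from station import ctrl, vision gives the robot as it stands.
- The arm moves only by the shell command python3 -m handwheel 'ROWS' [OPENING] [FORCE]. ROWS is a JSON object of lists of equal length, an entry for each row: "xyz": the shift along the world's x, y, z in cm, a list of three; "roll": the turn about the world's z in degrees. In form: {"xyz": [[x, y, z], ...], "roll": [roll, ...]}. A call has 1 to 12 rows; each row is the pose to reach, as a shift and turn from the pose commanded when the call began; what a row does not reach only later rows make up. A row lasts 1/12 s, in which the tool goes at most 41.7 mm and 7.16 degrees, less where a joint would pass 70% of its speed; a pose out of reach is approached as far as the arm can. A call with a gripper value outside its range is refused whole. OPENING is the finger opening in cm, from 0 to 8.54, set as the call begins (- or left out, the last holds). The fingers move at their own pace and stop on an object; FORCE is the grip in N (left out, the last holds). Time passes only in rows, so rows that repeat a pose let the fingers close. It gives the time, the measured TCP pose, the force, the opening and the grip force at its end, in the units of the state.
- ctrl.sense(): the state, without advancing time (a new reading comes with each control period).
- vision.capture(name): name is "side" or "top" or "wrist"; returns a dict with "image" (480x640x3 uint8, red, green, blue), "intrinsics" (3x3 intrinsics, pixels), "camera_from_world" (4x4, takes a point from world to camera coordinates); the wrist camera has in their place "T_tool_cam" (4x4, takes a point from camera to tool coordinates, whose origin is the TCP and whose axes are the flange's). Camera axes: x right, y down, z forward; pixel columns grow to the right and rows downward; lengths in m; the calibration is good to about 2 mm. A picture is of the moment at which its call begins: read the wrist's pose just before it. There is no depth.
- ctrl.job_done(): hands the job in; it is judged then, once.
The state is a dict: "t": time; "qpos": joint angles; "joint_vel": joint speeds; "joint_efforts": joint torques, N m; "tcp_pos": TCP position; "tcp_rot": TCP orientation; "ft_force": force on the tool from outside, world axes, zero at the start; "ft_torque": the same for the moment, N m; "gripper_width": opening from 0.0 (shut) to 1.0 (fully open); "grip_force": force on a finger pad.
Only numpy, scipy, OpenCV 4.12 (cv2) and the standard library are available. Lean on these libraries where they do the work, as an engineer would, in place of code of your own. Each camera call takes 0.05 s, during which the arm holds its last target. There are 200 camera calls.

## Working session

There is one attempt and no reset: what is moved stays moved. The work goes in short steps, Python scripts to look and compute and a shell command to move; the robot and the scene stay as the last step left them, time stands still between calls to the robot, and variables do not carry over. Pictures are saved under pics/ and viewed, at most 14 in all, crops included, and the job is handed in when it is done.

```bash
mkdir -p pics; ls
python3 - <<'E'
from station import ctrl, vision
import cv2,numpy as np,pickle
s=ctrl.sense(); print(s['t'],s['tcp_pos'],s['tcp_rot'],s['gripper_width'])
for n in("top","side"):
    c=vision.capture(n); cv2.imwrite(f"pics/{n}0.png",c["image"][:,:,::-1]); pickle.dump(c,open(f"{n}.pkl","wb"))
    print(n,c["intrinsics"],c["camera_from_world"])
c=vision.capture("wrist");print(c["T_tool_cam"],c["intrinsics"])
E
```

```text
pics
0.0 [0.23549252 0.49672733 0.25265502] [-2.42723191e-04  2.19565112e-01  9.75597602e-01 -6.49092148e-04] 0.9967324496223583
top [[537.05330291   0.         315.85544399]
 [  0.         537.05330291 247.69426395]
 [  0.           0.           1.        ]] [[ 0.02618979 -0.99935142  0.02471496  0.0577284 ]
 [-0.99341999 -0.02877588 -0.11085431  0.61494163]
 [ 0.11149361 -0.02164908 -0.99352931  1.22019671]
 [ 0.          0.          0.          1.        ]]
side [[501.31965563   0.         327.59953678]
 [  0.         501.31965563 239.91141784]
 [  0.           0.           1.        ]] [[ 0.92792069 -0.3724062   0.01663771 -0.53480869]
 [-0.17085994 -0.46454948 -0.86890774  0.16961257]
 [ 0.33131567  0.80343475 -0.49469438  0.99708984]
 [ 0.          0.          0.          1.        ]]
[[ 8.71721018e-04 -9.59524588e-01 -2.81623517e-01  7.05632707e-02]
 [ 9.99999617e-01  8.59396804e-04  1.67274097e-04 -1.19216755e-03]
 [ 8.15227410e-05 -2.81623555e-01  9.59524969e-01 -1.20833654e-01]
 [ 0.00000000e+00  0.00000000e+00  0.00000000e+00  1.00000000e+00]] [[368.48995104   0.         310.21858733]
 [  0.         368.48995104 242.80722963]
 [  0.           0.           1.        ]]
```

View pics/top0.png

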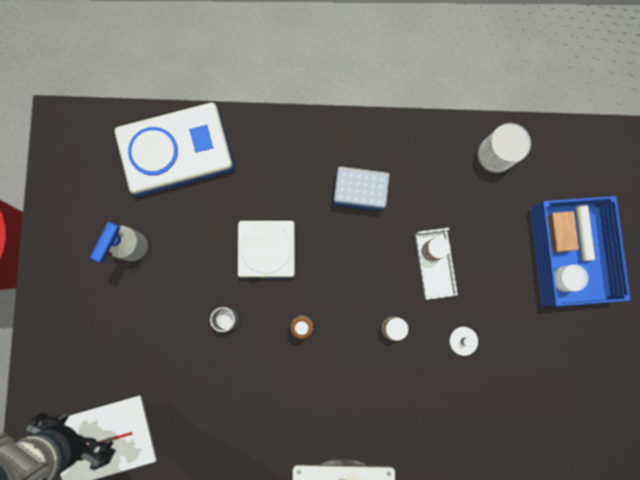

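View pics/side0.png

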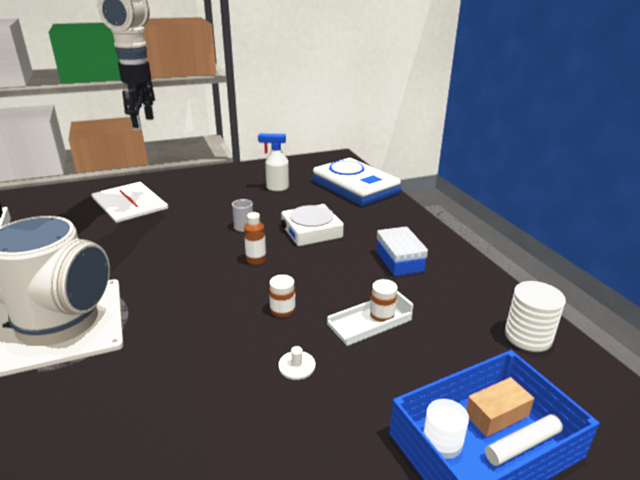

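The top view shows the tray around (437,263) with the old jar at (434,250). Also in it: new jar (396,329), cover (464,341), bottle (302,328), beaker (223,320) and stirrer (266,249). I'll enlarge it.

Run:
```python
import cv2
i=cv2.imread("pics/top0.png")
cv2.imwrite("pics/topc.png",cv2.resize(i[212:362,405:485],None,fx=4,fy=4,interpolation=cv2.INTER_CUBIC))
a=cv2.resize(i[212:362,205:405],None,fx=4,fy=4,interpolation=cv2.INTER_CUBIC);cv2.imwrite("pics/topd.png",a)
```

```text
(no output)
```

View pics/topc.png

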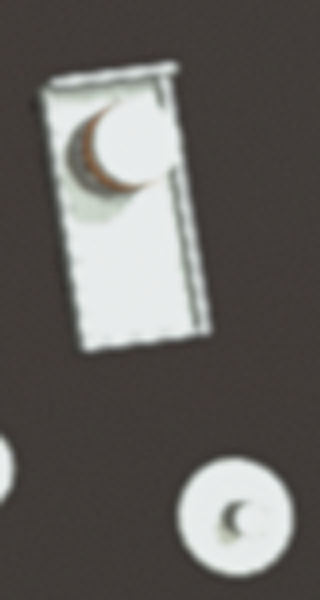

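View pics/topd.png

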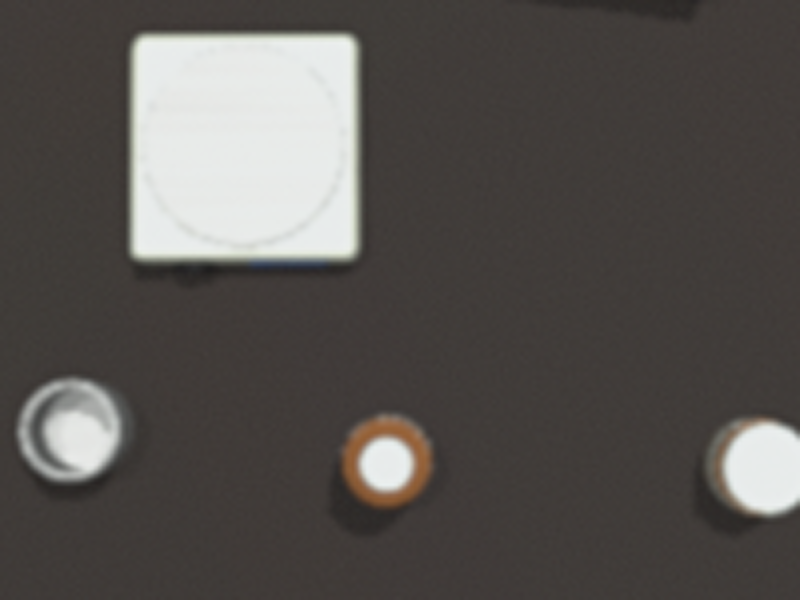

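```bash
cat > h.py <<'E'
import numpy as np
def plane(K,cw,u,v,z):
    R,t=cw[:3,:3],cw[:3,3]; o=-R.T@t; d=R.T@np.linalg.solve(K,[u,v,1.]); return o+d*(z-o[2])/d[2]
def wrist_cw(s,c):
    from scipy.spatial.transform import Rotation as Ro
    q=s["tcp_rot"];T=np.eye(4);T[:3,:3]=Ro.from_quat([q[1],q[2],q[3],q[0]]).as_matrix();T[:3,3]=s["tcp_pos"]
    return np.linalg.inv(T@c["T_tool_cam"])
E
python3 - <<'E'
from h import *; import pickle
c=pickle.load(open("top.pkl","rb"))
# cubic resize: u=(x+.5)/4-.5
def p(n,x,y,z,ox):
    w=plane(c["intrinsics"],c["camera_from_world"],ox+(x+.5)/4-.5,212+(y+.5)/4-.5,z);print(n,(w[:2]*1000).round(1),"r",round(np.hypot(*w[:2]),3));return w
C,D=405,205
a=p("fl",82,350,.012,C);b=p("fr",210,333,.012,C);d=p("br",178,65,.04,C);e=p("bl",45,83,.04,C)
m=(a+b)/2;n=(d+e)/2
print("len",np.hypot(*(n-m)[:2]),"w",np.hypot(*(a-b)[:2]),np.hypot(*(d-e)[:2]),"ctr",(m+n)/2,"yaw",np.degrees(np.arctan2((n-m)[1],(n-m)[0])),np.degrees(np.arctan2(-(a-b)[0],(a-b)[1])))
p("old",136,147,.076,C);p("cover",235,517,.008,C);p("knob",253,519,.04,C)
q=[p("s",x,y,.044,D) for x,y in((131,33),(358,33),(360,260),(130,260))]
print(np.mean(q,0),np.hypot(*(q[0]-q[1])[:2]),np.degrees(np.arctan2(-(q[0]-q[1])[0],(q[0]-q[1])[1])),np.degrees(np.arctan2((q[0]-q[3])[1],(q[0]-q[3])[0])))
p("plate",244,145,.05,D)
p("beaker",71,430,.07,D);p("bottle",387,465,.122,D);p("bottleShoulder",387,462,.092,D);p("new",769,468,.072,D)
s=pickle.load(open("side.pkl","rb"))
for nm,u,v,z in(("old",384,286.5,.076),("new",282.5,282,.072),("bottle",254,218,.122),("beaker",243,206,.07),("cover",297,366,.008)):
    print("side",nm,(plane(s["intrinsics"],s["camera_from_world"],u,v,z)[:2]*1000).round(1))
E
```

```text
fl [ 500.8 -187. ] r 0.535
fr [ 512.9 -263.1] r 0.576
br [ 668.2 -236.6] r 0.709
bl [ 655.2 -158.3] r 0.674
len 0.15729371909609188 w 0.07703018658640957 0.07937958856836351 ctr [ 0.58429261 -0.21125623  0.026     ] yaw 10.096174919700267 8.99356136943675
old [ 614.9 -202.8] r 0.647
cover [ 405.5 -278.7] r 0.492
knob [ 406.4 -279.5] r 0.493
s [671.6 258.6] r 0.72
s [675.6 127.1] r 0.687
s [543.6 121.9] r 0.557
s [540.  253.6] r 0.597
[0.6076878  0.19032291 0.044     ] 0.1315464522419674 1.7338890658184993 2.177966679239475
plate [607.5 190.4] r 0.637
beaker [443.3 279.1] r 0.524
bottle [430.4 102.9] r 0.443
bottleShoulder [430.9 103. ] r 0.443
new [ 432.3 -110.2] r 0.446
side old [ 614.7 -203.2]
side new [ 431.8 -111.8]
side bottle [427.6  87.7]
side beaker [441.  264.3]
side cover [ 403.  -284.4]
```

```bash
python3 -m handwheel '{"xyz":[[1.9,-3.5,0],[3.8,-7,0],[5.7,-10.5,0],[7.6,-14,0],[9.5,-17.5,0],[11.4,-21,0],[13.3,-24.5,0],[15.2,-28,0],[17.1,-31.5,0],[19,-35,0],[20.9,-38.5,0],[22.8,-42,0]],"roll":[3,6,9,12,15,18,21,24,27,30,33,35]}' 8.5 30
python3 -m handwheel '{"xyz":[[1.9,-3.5,0],[3.8,-7,0],[5.7,-10.5,0],[7.6,-14,0],[9.5,-17.5,-1],[11.4,-21,-2],[13.1,-24.5,-4],[15.0,-28,-5],[15.0,-28,-5],[15,-28,-5]],"roll":[0,0,0,0,0,0,0,0,0,0]}'
python3 - <<'E'
from station import ctrl,vision
import cv2,pickle
s=ctrl.sense();c=vision.capture("wrist");pickle.dump((s,c),open("w1.pkl","wb"));cv2.imwrite("pics/w1.png",c["image"][:,:,::-1])
E
```

```text
t: 1.15
tcp_pos: [0.4641, 0.075, 0.2533]
tcp_rot: [0.0, -0.085, 0.996, 0.0]
ft_force: [0.9, 0.4, -0.6]
gripper_width: 0.995
grip_force: 0.0
t: 1.98
tcp_pos: [0.6137, -0.205, 0.2008]
tcp_rot: [-0.002, -0.083, 0.997, 0.001]
ft_force: [-0.3, 0.9, 0.1]
gripper_width: 0.998
grip_force: 0.0
```

View pics/w1.png

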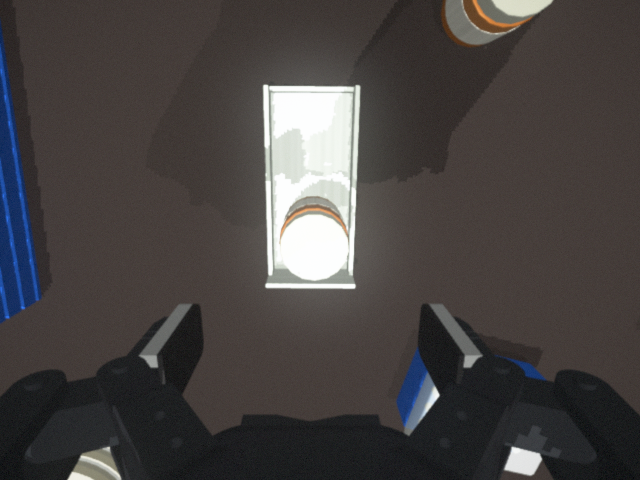

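The wrist view has the robot at the top. The tray is upright in it: lip corners (264,86) and (360,86), back corners (266,288) and (355,288). The old jar's cap centre is at (314,246).

Run:
```python
from h import *; import pickle
s,c=pickle.load(open("w1.pkl","rb"));cw=wrist_cw(s,c)
P=lambda u,v,z:plane(c["intrinsics"],cw,u,v,z)
a,b,d,e=P(360,86,.012),P(264,86,.012),P(266,289,.04),P(355,289,.04)
for q in(a,b,d,e):print((q[:2]*1000).round(1))
m=(a+b)/2;n=(d+e)/2;x=(n-m)[:2];L=np.hypot(*x);ya=np.arctan2(x[1],x[0])
ctr=(m+n)[:2]/2;print(L,np.hypot(*(a-b)[:2]),np.hypot(*(d-e)[:2]),ctr,np.degrees(ya))
o=P(314,246,.076)[:2];R=np.array([[np.cos(ya),np.sin(ya)],[-np.sin(ya),np.cos(ya)]])
print("old",o,"in tray",R@(o-ctr),"lip inner",m[:2]+4e-3*x/L, "goal",m[:2]+.030*x/L,"new",m[:2]+.0835*x/L)
print(s["tcp_pos"],s["tcp_rot"])
```

```text
[ 500.6 -185.8]
[ 512.9 -259.6]
[ 669.7 -233.9]
[ 657.5 -161.4]
0.15884726687404774 0.07480453752654358 0.07354217174054907 [ 0.58517543 -0.21017531] 9.093641856112466
old [ 0.61600287 -0.20323129] in tray [0.03153748 0.00198451] lip inner [ 0.51069977 -0.2220959 ] goal [ 0.53637298 -0.21798664] new [ 0.58920056 -0.20953105]
[ 0.61367835 -0.2050218   0.20075683] [-1.54573851e-03 -8.25844842e-02  9.96582472e-01  8.89218411e-04]
```

```bash
python3 -m handwheel '{"xyz":[[0.2,0.2,-3],[0.2,0.2,-6],[0.2,0.2,-9],[0.2,0.2,-11.5],[0.2,0.2,-13.5],[0.2,0.2,-15],[0.2,0.2,-15],[0.2,0.2,-15]],"roll":[0,0,0,0,0,0,0,0]}'
python3 -m handwheel '{"xyz":[[0,0,0],[0,0,0],[0,0,0],[0,0,0],[0,0,0],[0,0,0],[0,0,0],[0,0,0],[0,0,0],[0,0,0]],"roll":[0,0,0,0,0,0,0,0,0,0]}' 4 30
```

```text
t: 2.7
tcp_pos: [0.6154, -0.1998, 0.0539]
tcp_rot: [-0.0, -0.085, 0.996, 0.0]
ft_force: [-0.6, 0.7, 1.3]
gripper_width: 0.996
grip_force: 0.0
t: 3.53
tcp_pos: [0.6163, -0.2012, 0.055]
tcp_rot: [0.001, -0.084, 0.996, -0.001]
ft_force: [-0.4, 0.8, 6.3]
gripper_width: 0.596
grip_force: 30.5
```

```bash
python3 -m handwheel '{"xyz":[[0,0,0.3],[0,0,0.5],[-0.6,-0.1,0.5],[-1.6,-0.3,0.5],[-3,-0.6,0.5],[-4.4,-0.8,0.5],[-5.8,-1.1,0.5],[-6.8,-1.3,0.5],[-7.5,-1.4,0.5],[-7.7,-1.45,0.5],[-7.7,-1.45,0.5],[-7.7,-1.45,0.5]],"roll":[0,0,0,0,0,0,0,0,0,0,0,0]}'
python3 -m handwheel '{"xyz":[[0,0,-0.2],[0,0,-0.4],[0,0,-0.5],[0,0,-0.5],[0,0,-0.5]],"roll":[0,0,0,0,0]}'
python3 - <<'E'
from station import ctrl,vision
import cv2,pickle
s=ctrl.sense();print(s["tcp_pos"],s["ft_force"]);c=vision.capture("wrist");pickle.dump((s,c),open("w2.pkl","wb"));cv2.imwrite("pics/w2.png",c["image"][:,:,::-1])
E
```

```text
t: 4.53
tcp_pos: [0.539, -0.2157, 0.0584]
tcp_rot: [0.0, -0.084, 0.996, -0.0]
ft_force: [0.8, -0.0, -2.0]
gripper_width: 0.599
grip_force: 31.6
t: 4.95
tcp_pos: [0.5393, -0.2155, 0.055]
tcp_rot: [0.001, -0.084, 0.996, -0.001]
ft_force: [-5.6, 2.8, 18.0]
gripper_width: 0.6
grip_force: 33.5
[ 0.53931156 -0.21553989  0.05496051] [-5.60380898  2.76768146 18.03306589]
```

View pics/w2.png

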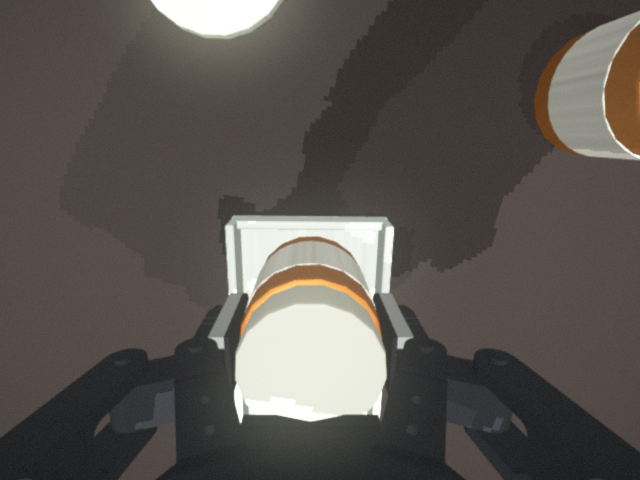

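The jar's front base edge is near (308,238). The lip's inner top edge is near (308,223).

Run:
```python
from h import *; import pickle
s,c=pickle.load(open("w2.pkl","rb"));cw=wrist_cw(s,c)
P=lambda u,v,z:plane(c["intrinsics"],cw,u,v,z)[:2]*1000
print("outer lip",P(229,217,.012),P(392,217,.012),"inner",P(308,223,.012),"base",P(308,238,.004),P(308,238,.008))
print("cap",P(311,346,.076), "tcp",s["tcp_pos"])
```

```text
outer lip [ 510.8062224  -259.35933968] [ 498.29710922 -186.4631411 ] inner [ 507.49554372 -223.54563498] base [ 516.72339817 -222.04625403] [ 515.61079779 -222.20288831]
cap [ 530.54020951 -218.19777138] tcp [ 0.53931156 -0.21553989  0.05496051]
```

```bash
python3 -m handwheel '{"xyz":[[0,0,0.1],[-0.1,0,0.1],[-0.2,0,0.1],[-0.2,0,0.1]],"roll":[0,0,0,0]}'|egrep 'tcp_pos|force'
for i in 1 2 3; do python3 -m handwheel '{"xyz":[[-0.07,-0.01,0],[-0.15,-0.02,0],[-0.15,-0.02,0]],"roll":[0,0,0]}'|egrep 'tcp_pos|ft_force'; done
```

```text
tcp_pos: [0.5383, -0.2157, 0.055]
ft_force: [2.9, 1.1, 6.0]
grip_force: 32.3
tcp_pos: [0.5368, -0.216, 0.0551]
ft_force: [4.3, 1.6, 6.9]
tcp_pos: [0.5353, -0.2163, 0.055]
ft_force: [5.1, -0.0, 6.8]
tcp_pos: [0.5345, -0.2164, 0.0552]
ft_force: [7.1, 1.3, 5.9]
```

```bash
for i in 1 2; do python3 -m handwheel '{"xyz":[[-0.07,-0.01,0],[-0.15,-0.02,0],[-0.15,-0.02,0]],"roll":[0,0,0]}'|egrep 'tcp_pos|ft_force'; done
```

```text
tcp_pos: [0.5339, -0.2166, 0.0555]
ft_force: [10.6, 3.6, 5.2]
tcp_pos: [0.5328, -0.2168, 0.0559]
ft_force: [11.6, 3.1, 6.2]
```

```bash
python3 -m handwheel '{"xyz":[[0.1,0,0],[0.1,0,0]],"roll":[0,0]}'|egrep 'tcp_pos|ft_force'
python3 -m handwheel '{"xyz":[[0,0,0],[0,0,0],[0,0,0],[0,0,0],[0,0,0],[0,0,0],[0,0,1],[0,0,4],[0,0,8],[-3,1.5,12],[-6,4.5,14.5],[-8,6.5,14.5]],"roll":[0,0,0,0,0,0,0,0,0,0,0,0]}' 8.5|egrep 'tcp_pos|ft_force'
python3 -m handwheel '{"xyz":[[-1.3,2,0],[-2,4,0],[-2,4,0],[-2,4,0]],"roll":[-2.5,-5,-7,-9]}'
python3 - <<'E'
from station import ctrl,vision
import cv2,pickle
s=ctrl.sense();c=vision.capture("wrist");pickle.dump((s,c),open("w3.pkl","wb"));cv2.imwrite("pics/w3.png",c["image"][:,:,::-1])
E
```

```text
tcp_pos: [0.5332, -0.2167, 0.0556]
ft_force: [9.1, 3.3, 9.1]
tcp_pos: [0.4522, -0.1538, 0.2025]
ft_force: [0.6, 1.1, 0.7]
t: 8.08
tcp_pos: [0.431, -0.1119, 0.2002]
tcp_rot: [0.001, -0.005, 1.0, -0.0]
ft_force: [0.4, -0.4, 1.0]
gripper_width: 0.991
grip_force: 0.0
```

View pics/w3.png

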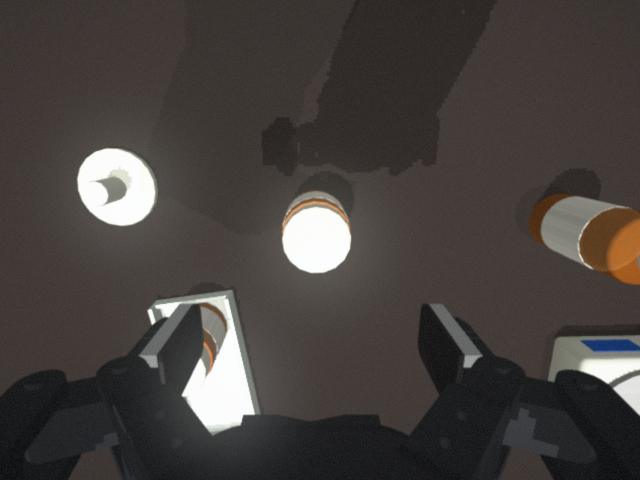

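New jar cap centre is (316,239). The cover disc is about (117,187), and its knob top is (97,193). The old jar stands at the lip, upright.

Run:
```python
from h import *; import pickle
s,c=pickle.load(open("w3.pkl","rb"));cw=wrist_cw(s,c)
P=lambda u,v,z:(plane(c["intrinsics"],cw,u,v,z)[:2]*1000).round(1)
print("new",P(316,239,.072),"cover",P(117,187,.008),"knob",P(97,193,.04),"tcp",s["tcp_pos"])
print("lip L,R",P(234,291,.012),P(150,303,.012))
```

```text
new [ 430.3 -109.4] cover [ 404.6 -277.7] knob [ 404.8 -276.9] tcp [ 0.43101119 -0.11191033  0.20021332]
lip L,R [ 497.4 -182.1] [ 510.3 -259.9]
```

```bash
python3 -m handwheel '{"xyz":[[0,0.2,-3],[0,0.2,-6],[0,0.2,-9],[0,0.2,-11.5],[0,0.2,-13.5],[0,0.2,-15],[0,0.2,-15],[0,0.2,-15]],"roll":[0,0,0,0,0,0,0,0]}'|egrep tcp_pos
python3 -m handwheel '{"xyz":[[0,0,0],[0,0,0],[0,0,0],[0,0,0],[0,0,0],[0,0,0],[0,0,0],[0,0,0],[0,0,1],[0,0,3.5],[0,0,7],[0,0,10.5]],"roll":[0,0,0,0,0,0,0,0,0,0,0,0]}' 4 30 |egrep 'tcp_pos|force|width'
python3 -m handwheel '{"xyz":[[0.8,-0.5,1],[2.4,-1.5,1],[5,-3,1],[7.6,-4.6,1],[10.2,-6.2,1],[12.8,-7.8,1],[14.8,-9,1],[15.7,-9.6,1],[15.9,-9.8,1],[15.9,-9.8,1],[15.9,-9.8,1]],"roll":[1,2,3,4,5,6,7,8,9,9,9]}'
```

```text
tcp_pos: [0.4315, -0.111, 0.049]
tcp_pos: [0.4309, -0.1107, 0.1552]
ft_force: [0.9, -0.3, -2.3]
gripper_width: 0.598
grip_force: 32.1
t: 10.72
tcp_pos: [0.5899, -0.2085, 0.1639]
tcp_rot: [-0.0, -0.084, 0.996, 0.0]
ft_force: [-0.3, 0.6, -1.6]
gripper_width: 0.6
grip_force: 32.3
```

```bash
python3 -m handwheel '{"xyz":[[0,0.1,-2.5],[0,0.1,-5],[0,0.1,-7.5],[0,0.1,-9.5],[0,0.1,-10.5],[0,0.1,-10.6],[0,0.1,-10.6]],"roll":[0,0,0,0,0,0,0]}'|egrep 'tcp_pos|ft_f'
python3 -m handwheel '{"xyz":[[0,0,-0.15],[0,0,-0.3],[0,0,-0.3]],"roll":[0,0,0]}'|egrep 'tcp_pos|ft_f'
python3 - <<'E'
from station import ctrl,vision
import cv2,pickle
s=ctrl.sense();c=vision.capture("wrist");pickle.dump((s,c),open("w4.pkl","wb"));cv2.imwrite("pics/w4.png",c["image"][:,:,::-1])
E
```

```text
tcp_pos: [0.5903, -0.2077, 0.0584]
ft_force: [-0.3, 0.3, -1.6]
tcp_pos: [0.591, -0.2081, 0.0557]
ft_force: [0.3, -0.0, -2.2]
```

View pics/w4.png

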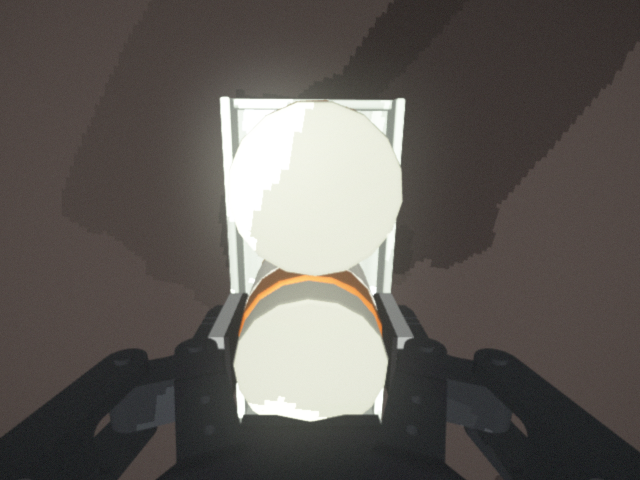

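The old jar's cap centre is (315,187) and the held jar's is (311,346). They are in line, with a small gap left. I'll lower it and slide it forward.

```bash
python3 - <<'E'
from h import *; import pickle
s,c=pickle.load(open("w4.pkl","rb"));cw=wrist_cw(s,c)
P=lambda u,v,z:plane(c["intrinsics"],cw,u,v,z)[:2]*1000
a,b=P(315,187,.076),P(311,346,.078);print(a,b,np.hypot(*(a-b)),"lip",P(224,98,.012),P(404,98,.012))
E
python3 -m handwheel '{"xyz":[[0,0,-0.1],[0,0,-0.2],[0,0,-0.2]],"roll":[0,0,0]}'|egrep 'tcp_pos|ft_f'
for i in 1 2; do python3 -m handwheel '{"xyz":[[-0.05,-0.01,0],[-0.1,-0.02,0],[-0.1,-0.02,0]],"roll":[0,0,0]}'|egrep 'tcp_pos|ft_force'; done
```

```text
[ 534.0438321  -217.91726451] [ 581.4408569  -210.91096003] 47.912068028233406 lip [ 512.45314357 -259.50459141] [ 499.8463823  -185.51215767]
tcp_pos: [0.5909, -0.2081, 0.0541]
ft_force: [-2.8, 1.0, 8.7]
tcp_pos: [0.5908, -0.2082, 0.0541]
ft_force: [2.3, 2.8, 7.0]
tcp_pos: [0.5901, -0.2085, 0.0542]
ft_force: [2.6, 1.6, 5.4]
```

```bash
for i in 1 2 3; do python3 -m handwheel '{"xyz":[[-0.05,-0.01,0],[-0.1,-0.02,0],[-0.1,-0.02,0]],"roll":[0,0,0]}'|egrep 'tcp_pos|ft_force'; done
```

```text
tcp_pos: [0.5891, -0.2088, 0.0542]
ft_force: [3.7, 0.7, 5.4]
tcp_pos: [0.5882, -0.2091, 0.0542]
ft_force: [5.4, 0.6, 6.5]
tcp_pos: [0.588, -0.2092, 0.0542]
ft_force: [8.5, 1.6, 3.9]
```

```bash
python3 -m handwheel '{"xyz":[[-0.05,-0.01,0],[-0.1,-0.02,0],[-0.1,-0.02,0]],"roll":[0,0,0]}'|egrep 'tcp_pos|ft_force'
python3 - <<'E'
from station import ctrl,vision
import cv2
c=vision.capture("side");i=c["image"][260:350,310:430,::-1];cv2.imwrite("pics/s5.png",cv2.resize(i,None,fx=6,fy=6,interpolation=cv2.INTER_CUBIC))
E
```

```text
tcp_pos: [0.5877, -0.2095, 0.0545]
ft_force: [12.0, 2.7, 2.4]
```

View pics/s5.png

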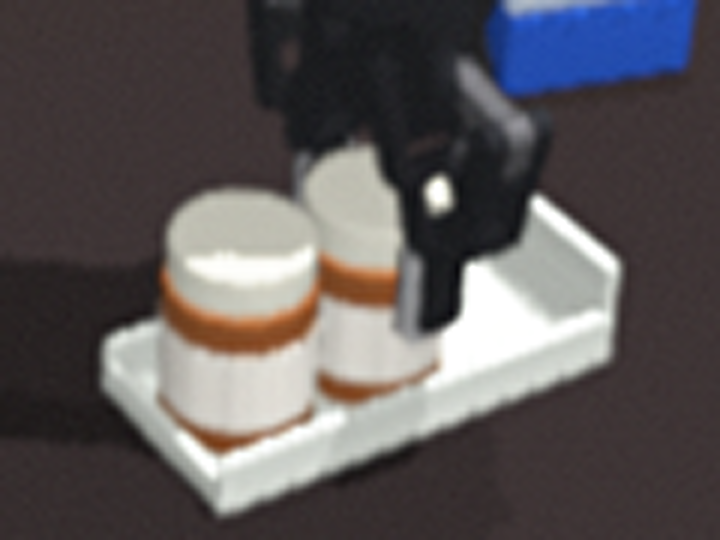

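The side view shows both jars upright, the old one at the lip and the new one against it. I'll back off to leave about a 1 mm gap, then release.

```bash
python3 -m handwheel '{"xyz":[[0.15,0.02,0],[0.3,0.05,0],[0.4,0.07,0],[0.4,0.07,0]],"roll":[0,0,0,0]}'|egrep 'tcp_pos|ft_force'
```

```text
tcp_pos: [0.5884, -0.2093, 0.0541]
ft_force: [-5.0, -2.1, 11.7]
```

```bash
python3 -m handwheel '{"xyz":[[0.1,0.01,0],[0.1,0.01,0],[0.1,0.01,0]],"roll":[0,0,0]}'|egrep 'tcp_pos|ft_force'
python3 -m handwheel '{"xyz":[[0,0,0],[0,0,0],[0,0,0],[0,0,0],[0,0,0],[0,0,0],[0,0,1],[0,0,4],[0,0,8],[0,0,12],[-0.5,2,14.5],[-1.5,5,14.5]],"roll":[0,0,0,0,0,0,0,0,0,0,0,0]}' 8.5|egrep 'tcp_pos|ft_force'
python3 -m handwheel '{"xyz":[[-1.1,3.7,0],[-2.2,7.4,0],[-3.3,11.1,0],[-4.4,14.8,0],[-5.5,18.5,0],[-6.6,22.2,0],[-7.7,25.9,0],[-8.8,29.6,0],[-9.9,33.3,0],[-11,37,0],[-12.1,40.7,0],[-13.2,43.8,0]],"roll":[0,0,0,0,0,0,0,0,0,0,0,0]}'|egrep 'tcp_pos|ft_force'
python3 -m handwheel '{"xyz":[[0,0,0],[0,0,0]],"roll":[0,0]}'
python3 - <<'E'
from station import ctrl,vision
import cv2,pickle
s=ctrl.sense();c=vision.capture("wrist");pickle.dump((s,c),open("w6.pkl","wb"))
t=vision.capture("top");i=t["image"][:,:,::-1]
a=cv2.resize(i[222:312,405:465],None,fx=5,fy=5,interpolation=cv2.INTER_CUBIC);b=cv2.resize(c["image"][:,:,::-1],(480,360));
import numpy as np
o=np.zeros((450,780,3),np.uint8);o[:450,:300]=a;o[:360,300:]=b;cv2.imwrite("pics/w6.png",o)
E
```

```text
tcp_pos: [0.5887, -0.2092, 0.0542]
ft_force: [-8.1, -2.4, 13.8]
tcp_pos: [0.577, -0.1605, 0.2042]
ft_force: [0.7, 1.1, 0.0]
tcp_pos: [0.4417, 0.2819, 0.1988]
ft_force: [1.3, -0.2, 0.0]
t: 16.15
tcp_pos: [0.4418, 0.2812, 0.1985]
tcp_rot: [0.0, -0.086, 0.996, 0.0]
ft_force: [-0.7, -0.4, 0.1]
gripper_width: 0.998
grip_force: 0.0
```

View pics/w6.png

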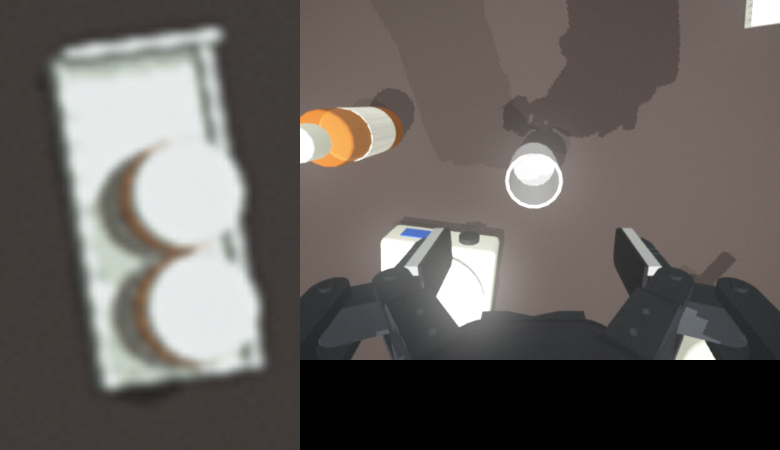

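Left panel: the two jars are in line, with caps about one jar diameter apart. Right panel: the beaker rim centre is (312,241) in wrist pixels.

Run:
```python
from h import *; import pickle
s,c=pickle.load(open("w6.pkl","rb"));cw=wrist_cw(s,c)
P=lambda u,v,z:(plane(c["intrinsics"],cw,u,v,z)[:2]*1000).round(1)
print("beaker",P(312,241,.07),s["tcp_pos"], "stirrer front-left/right?",P((503-300)/.75,234/.75,.044),P((383-300)/.75,230/.75,.044))
```

```text
beaker [442.3 281. ] [0.44179331 0.28118512 0.19848632] stirrer front-left/right? [515.5 259.4] [533.3 129.4]
```

```bash
python3 -m handwheel '{"xyz":[[0,0,-3],[0,0,-6],[0,0,-9],[0,0,-11.5],[0,0,-13.5],[0,0,-14.8],[0,0,-14.8],[0,0,-14.8]],"roll":[0,0,0,0,0,0,0,0]}'|egrep tcp_pos
python3 -m handwheel '{"xyz":[[0,0,0],[0,0,0],[0,0,0],[0,0,0],[0,0,0],[0,0,0],[0,0,0],[0,0,0],[0,0,1],[0,0,3],[0,0,6],[0,0,9]],"roll":[0,0,0,0,0,0,0,0,0,0,0,0]}' 4 30 |egrep 'tcp_pos|force|width'
python3 -m handwheel '{"xyz":[[0.8,-0.4,0],[2.4,-1.3,0],[5,-2.7,0],[7.6,-4.1,0],[10.2,-5.5,0],[12.8,-7,0],[15,-8.2,0],[16.2,-8.8,0],[16.5,-9,0],[16.5,-9,0],[16.5,-9,0]],"roll":[0,0,0,0,0,0,0,0,0,0,0]}'
```

```text
tcp_pos: [0.443, 0.2785, 0.0498]
tcp_pos: [0.442, 0.2794, 0.1415]
ft_force: [1.1, 0.6, -1.3]
gripper_width: 0.633
grip_force: 32.0
t: 18.83
tcp_pos: [0.6069, 0.1898, 0.1399]
tcp_rot: [-0.0, -0.084, 0.996, 0.0]
ft_force: [-0.3, 0.2, -2.0]
gripper_width: 0.633
grip_force: 32.0
```

```bash
python3 -m handwheel '{"xyz":[[0,0,-1.5],[0,0,-2.8],[0,0,-3.6],[0,0,-3.6],[0,0,-3.6]],"roll":[0,0,0,0,0]}'|egrep 'tcp_pos|ft_f'
for i in 1 2; do python3 -m handwheel '{"xyz":[[0,0,-0.1],[0,0,-0.2],[0,0,-0.2]],"roll":[0,0,0]}'|egrep 'tcp_pos|ft_f';done
```

```text
tcp_pos: [0.6069, 0.1901, 0.104]
ft_force: [0.1, -0.2, -0.6]
tcp_pos: [0.6078, 0.1898, 0.1023]
ft_force: [-0.9, 0.2, -0.9]
tcp_pos: [0.6078, 0.1897, 0.1013]
ft_force: [-3.2, -0.2, 9.0]
```

```bash
python3 -m handwheel '{"xyz":[[0,0,0],[0,0,0],[0,0,0],[0,0,0],[0,0,0],[0,0,0],[0,0,1],[0,0,4],[0,0,8],[0,0,12],[0,0,14],[0,0,14]],"roll":[0,0,0,0,0,0,0,0,0,0,0,0]}' 8.5|egrep 'tcp_pos|ft_force'
python3 - <<'E'
from station import ctrl,vision
import cv2,pickle
s=ctrl.sense();c=vision.capture("wrist");pickle.dump((s,c),open("w7.pkl","wb"));cv2.imwrite("pics/w7.png",c["image"][:,:,::-1])
E
```

```text
tcp_pos: [0.6091, 0.1899, 0.2465]
ft_force: [1.2, -0.6, 1.0]
```

View pics/w7.png

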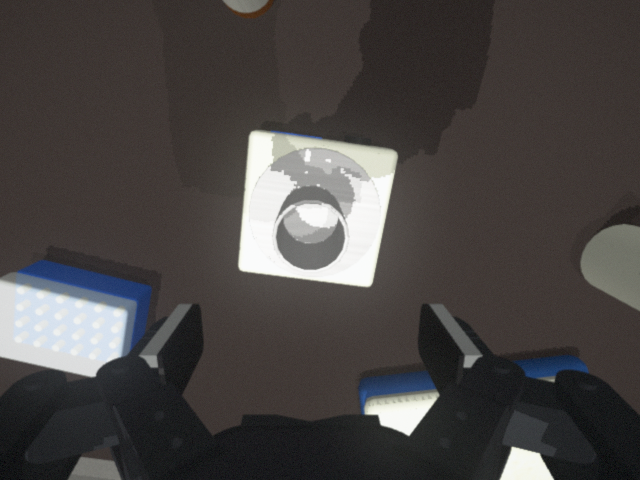

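The beaker stands on the plate, rim centre near (312,238). Stirrer box corners are (251,130), (398,149), (372,287) and (239,271).

Run:
```python
from h import *; import pickle
s,c=pickle.load(open("w7.pkl","rb"));cw=wrist_cw(s,c)
P=lambda u,v,z:(plane(c["intrinsics"],cw,u,v,z)[:2]*1000)
q=np.array([P(u,v,.044) for u,v in((251,130),(398,149),(372,287),(239,271))]);print(q.round(1),q.mean(0))
for r in(0,1,2,3):print(np.hypot(*(q[r]-q[r-1])))
print("beaker",P(312,238,.12),"tcp",s["tcp_pos"]);x=(q[2]+q[3]-q[0]-q[1]);print(np.degrees(np.arctan2(x[1],x[0])))
```

```text
[[545.4 127.2]
 [539.7 252.2]
 [667.7 257.9]
 [672.8 131.6]] [606.38352858 192.20057578]
127.47056290831271
125.09956394852367
128.09569848648852
126.42709676781489
beaker [607.94654988 189.48520325] tcp [0.60907399 0.18993758 0.2464938 ]
2.256436433423283
```

```bash
python3 -m handwheel '{"xyz":[[-1.6,-3.6,0],[-3.2,-7.2,0],[-4.8,-10.8,0],[-6.4,-14.4,0],[-8,-18,0],[-9.6,-21.6,0],[-11.2,-25.2,0],[-12.8,-28.8,0],[-14.4,-32.4,0],[-16,-36,0],[-17.6,-39.6,0],[-19.1,-43.2,-1]],"roll":[0,0,0,0,0,0,0,0,0,0,0,0]}'|egrep 'tcp_pos|ft_force'
python3 -m handwheel '{"xyz":[[-0.9,-2.5,-2],[-1.3,-3.6,-5],[-1.3,-3.6,-7],[-1.3,-3.6,-7],[-1.3,-3.6,-7]],"roll":[0,0,0,0,0]}'
python3 - <<'E'
from station import ctrl,vision
import cv2,pickle
s=ctrl.sense();c=vision.capture("wrist");pickle.dump((s,c),open("w8.pkl","wb"));cv2.imwrite("pics/w8.png",c["image"][:,:,::-1])
E
```

```text
tcp_pos: [0.4155, -0.244, 0.2306]
ft_force: [1.2, -0.2, 0.7]
t: 22.22
tcp_pos: [0.4029, -0.2778, 0.1591]
tcp_rot: [-0.001, -0.084, 0.996, 0.001]
ft_force: [-0.4, 0.3, 0.6]
gripper_width: 0.999
grip_force: 0.0
```

View pics/w8.png

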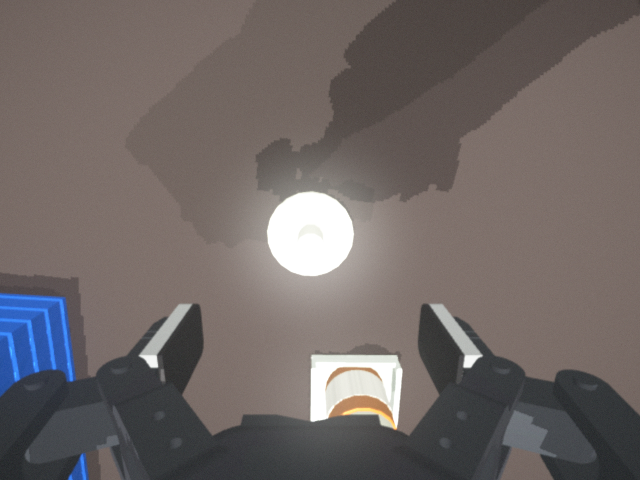

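The cover disc is centred at (310.5,234).

```bash
python3 - <<'E'
from h import *; import pickle
s,c=pickle.load(open("w8.pkl","rb"));cw=wrist_cw(s,c)
P=lambda u,v,z:(plane(c["intrinsics"],cw,u,v,z)[:2]*1000)
print("cover",P(310.5,234,.007),"w",np.hypot(*(P(267,234,.008)-P(354,234,.008))),s["tcp_pos"])
E
python3 -m handwheel '{"xyz":[[0.1,0,-3],[0.1,0,-6],[0.1,0,-8.5],[0.1,0,-10.5],[0.1,0,-12],[0.1,0,-12.6],[0.1,0,-12.6],[0.1,0,-12.6]],"roll":[0,0,0,0,0,0,0,0]}'|egrep 'tcp_pos|ft_f'
```

```text
cover [ 404.37467344 -278.51306641] w 66.43721640415572 [ 0.40290376 -0.27784082  0.1590833 ]
tcp_pos: [0.4054, -0.2786, 0.035]
ft_force: [-0.0, 0.8, 0.5]
```

```bash
python3 -m handwheel '{"xyz":[[0,0,0],[0,0,0],[0,0,0],[0,0,0],[0,0,0],[0,0,0],[0,0,0],[0,0,0],[0,0,0],[0,0,0],[0,0,0],[0,0,0]],"roll":[0,0,0,0,0,0,0,0,0,0,0,0]}' 1 30
```

```text
t: 23.93
tcp_pos: [0.4047, -0.2785, 0.0342]
tcp_rot: [0.0, -0.084, 0.996, -0.0]
ft_force: [-0.8, 0.7, 5.1]
gripper_width: 0.22
grip_force: 29.2
```

```bash
python3 -m handwheel '{"xyz":[[0,0,1],[0,0,3],[0,0,6],[0,0,9.5],[0,0,13],[0.4,0.9,16],[1.6,3.6,17],[3.2,7.2,17],[4.8,10.8,17],[6.4,14.4,17],[8,18,17],[9.6,21.6,17]],"roll":[0,0,0,0,0,0,0,0,0,0,0,0]}'|egrep 'tcp_pos|force|width'
python3 -m handwheel '{"xyz":[[1.6,3.6,0],[3.2,7.2,0],[4.8,10.8,0],[6.4,14.4,0],[8,18,0],[9.5,21.6,0],[10.4,24,0],[10.7,25.2,0],[10.7,25.2,0],[10.7,25.2,0],[10.7,25.2,0]],"roll":[0,0,0,0,0,0,0,0,0,0,0]}'
```

```text
tcp_pos: [0.5009, -0.0605, 0.2038]
ft_force: [0.7, -0.8, -0.3]
gripper_width: 0.221
grip_force: 29.4
t: 25.85
tcp_pos: [0.6073, 0.1886, 0.2037]
tcp_rot: [-0.0, -0.084, 0.996, -0.0]
ft_force: [0.3, 0.5, -0.8]
gripper_width: 0.223
grip_force: 29.5
```

```bash
python3 -m handwheel '{"xyz":[[0,0.05,-1.5],[0.05,0.1,-3],[0.05,0.1,-4.2],[0.05,0.1,-4.5],[0.05,0.1,-4.5],[0.05,0.1,-4.5]],"roll":[0,0,0,0,0,0]}'|egrep 'tcp_pos|ft_f'
python3 -m handwheel '{"xyz":[[0,0,-0.15],[0,0,-0.3],[0,0,-0.3]],"roll":[0,0,0]}'|egrep 'tcp_pos|ft_f'
python3 -m handwheel '{"xyz":[[0,0,-0.1],[0,0,-0.2],[0,0,-0.2]],"roll":[0,0,0]}'|egrep 'tcp_pos|ft_f'
```

```text
tcp_pos: [0.6083, 0.1897, 0.1596]
ft_force: [-0.0, -0.5, 0.4]
tcp_pos: [0.6082, 0.1906, 0.1561]
ft_force: [0.4, -0.2, -0.5]
tcp_pos: [0.6083, 0.1907, 0.1542]
ft_force: [0.6, 0.2, 3.2]
```

```bash
python3 -m handwheel '{"xyz":[[0,0,-0.05],[0,0,-0.05],[0,0,-0.05],[0,0,-0.05],[0,0,-0.05],[0,0,-0.05],[0,0,1],[0,0,3],[0,0,6],[0,0,9],[-1,0,10],[-1,0,10]],"roll":[0,0,0,0,0,0,0,0,0,0,0,0]}' 8.5|egrep 'tcp_pos|ft_force'
python3 - <<'E'
from station import ctrl,vision
import cv2,pickle,numpy as np
s=ctrl.sense();c=vision.capture("wrist");pickle.dump((s,c),open("w9.pkl","wb"))
i=vision.capture("side")["image"][:,:,::-1]
o=np.zeros((480,800,3),np.uint8);o[:,:400]=c["image"][:,120:520,::-1];o[:400,400:]=cv2.resize(i[150:250,240:340],(400,400),interpolation=cv2.INTER_CUBIC);cv2.imwrite("pics/w9.png",o)
E
```

```text
tcp_pos: [0.598, 0.1909, 0.2578]
ft_force: [0.0, -0.2, 0.9]
```

View pics/w9.png

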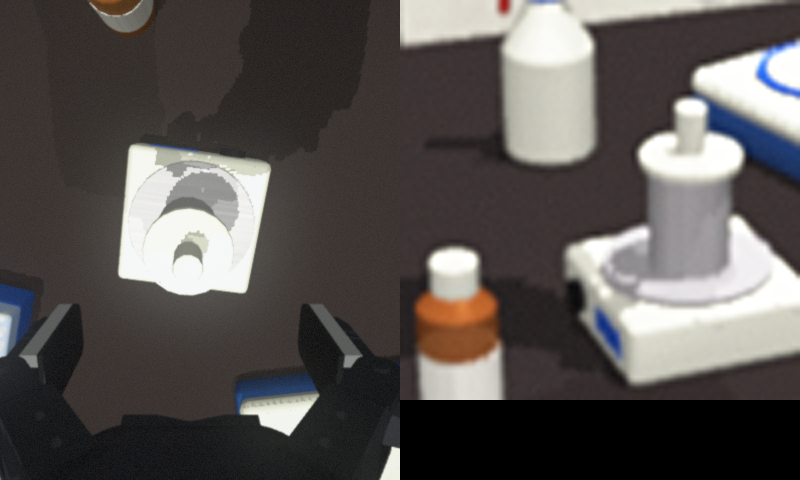

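The cover sits flat and centred on the beaker. Next is the bottle, gripped along world x so the fingers stay clear of the stirrer.

```bash
python3 -m handwheel '{"xyz":[[-1.4,-0.7,0],[-2.8,-1.5,0],[-4.2,-2.2,0],[-5.6,-2.9,0],[-7,-3.7,0],[-8.4,-4.4,0],[-9.8,-5.1,0],[-11.2,-5.9,0],[-12.6,-6.6,0],[-14,-7.4,0],[-15.4,-8.1,0],[-16.7,-8.8,0]],"roll":[-7,-14,-21,-28,-35,-42,-49,-56,-63,-70,-77,-84]}'|egrep 'tcp_pos|ft_force'
python3 -m handwheel '{"xyz":[[0,0,-1],[0,0,-3],[0,0,-5.5],[0,0,-5.5],[0,0,-5.5]],"roll":[-7,-13,-13,-13,-13]}'
python3 - <<'E'
from station import ctrl,vision
import cv2,pickle
from h import *
s=ctrl.sense();c=vision.capture("wrist");pickle.dump((s,c),open("w10.pkl","wb"));cw=wrist_cw(s,c)
g=cv2.cvtColor(c["image"],cv2.COLOR_RGB2GRAY)
# white cap: near projected expected place
e=c["intrinsics"]@(cw@[.4305,.103,.122,1])[:3];e=e[:2]/e[2];print("expected",e)
n,l,st,ce=cv2.connectedComponentsWithStats((c["image"].min(2)>130).astype(np.uint8))
for k in range(1,n):
    if st[k,4]>150 and np.hypot(*(ce[k]-e))<80:print(st[k],ce[k],plane(c["intrinsics"],cw,*ce[k],.122))
E
```

```text
tcp_pos: [0.4298, 0.1023, 0.2523]
ft_force: [-0.1, -0.2, 0.1]
t: 29.37
tcp_pos: [0.4301, 0.1025, 0.1975]
tcp_rot: [-0.001, 0.69, 0.723, -0.002]
ft_force: [-0.5, -0.5, 0.5]
gripper_width: 0.998
grip_force: 0.0
expected [311.01739712 263.11094205]
[ 287  238   49   46 1737] [310.78180771 260.59067358] [0.43029528 0.10449518 0.122     ]
```

```bash
python3 -m handwheel '{"xyz":[[0,0.1,-3],[0,0.1,-6],[0,0.1,-8.5],[0,0.1,-10.5],[0,0.1,-11.6],[0,0.1,-11.6],[0,0.1,-11.6]],"roll":[0,0,0,0,0,0,0]}'|egrep 'tcp_pos|ft_f'
python3 -m handwheel '{"xyz":[[0,0,0],[0,0,0],[0,0,0],[0,0,0],[0,0,0],[0,0,0],[0,0,0],[0,0,0],[0,0,0],[0,0,0],[0,0,0]],"roll":[0,0,0,0,0,0,0,0,0,0,0]}' 3 35
```

```text
tcp_pos: [0.4317, 0.1037, 0.0835]
ft_force: [0.5, 0.2, 1.0]
t: 30.92
tcp_pos: [0.4316, 0.1037, 0.084]
tcp_rot: [0.001, 0.691, 0.723, 0.001]
ft_force: [-2.6, -0.8, 8.6]
gripper_width: 0.555
grip_force: 34.6
```

```bash
python3 -m handwheel '{"xyz":[[0,0,0.5],[0,0,2],[0,0.8,4],[0,2.4,5],[0,5,5],[0,8,5],[0,11,5],[0,14,5],[0.8,16.8,5],[2.4,18.6,5],[5,19.5,5],[8,19.6,5]],"roll":[0,0,0,0,0,0,0,0,0,0,0,0]}'|egrep 'tcp_pos|force'
python3 -m handwheel '{"xyz":[[2.8,0,0],[5.4,0,0],[7.6,0,0],[8.8,0,0],[9.2,0,0],[9.2,0,0],[9.2,0,0]],"roll":[0,0,0,0,0,0,0]}'
```

```text
tcp_pos: [0.5109, 0.3019, 0.1333]
ft_force: [0.2, 0.1, -2.3]
grip_force: 36.5
t: 32.5
tcp_pos: [0.6024, 0.2996, 0.1327]
tcp_rot: [-0.0, 0.691, 0.723, -0.0]
ft_force: [-0.8, -0.4, -1.8]
gripper_width: 0.558
grip_force: 36.6
```

```bash
python3 -m handwheel '{"xyz":[[0,0,-1.5],[0.1,0,-3],[0.1,0,-4.2],[0.1,0,-4.5],[0.1,0,-4.5],[0.1,0,-4.5]],"roll":[0,0,0,0,0,0]}'|egrep 'tcp_pos|ft_f'
for i in 1 2; do python3 -m handwheel '{"xyz":[[0,0,-0.1],[0,0,-0.2],[0,0,-0.2]],"roll":[0,0,0]}'|egrep 'tcp_pos|ft_f';done
```

```text
tcp_pos: [0.6037, 0.2998, 0.0887]
ft_force: [-0.5, -0.2, -0.7]
tcp_pos: [0.6042, 0.2997, 0.0863]
ft_force: [-0.0, 0.2, -2.3]
tcp_pos: [0.6042, 0.2997, 0.0842]
ft_force: [-0.6, -0.0, 1.4]
```

```bash
python3 -m handwheel '{"xyz":[[0,0,-0.1],[0,0,-0.1]],"roll":[0,0]}'|egrep 'tcp_pos|ft_f'
python3 -m handwheel '{"xyz":[[0,0,0],[0,0,0],[0,0,0],[0,0,0],[0,0,0],[0,0,0],[0,0,1],[0,0,4],[0,0,7.5],[0,0,11],[0,0,14],[0,0,15]],"roll":[0,0,0,0,0,0,0,0,0,0,0,0]}' 8.5|egrep 'tcp_pos|ft_force'
python3 -m handwheel '{"xyz":[[-3,0,0],[-6,0,0],[-9,0,0],[-12,0,0],[-15,0,0],[-18,0,0],[-21,0,0],[-21,0,0],[-21,0,0]],"roll":[0,0,0,0,0,0,0,0,0]}'
python3 - <<'E'
from station import vision
import cv2,pickle,numpy as np
t=vision.capture("top");pickle.dump(t,open("t11.pkl","wb"));i=t["image"][:,:,::-1];j=vision.capture("side")["image"][:,:,::-1]
o=np.zeros((600,800,3),np.uint8)
o[:400,:480]=cv2.resize(i[215:315,190:310],(480,400),interpolation=cv2.INTER_CUBIC)
o[:300,480:]=cv2.resize(j[170:290,220:348],(320,300));o[300:,480:]=cv2.resize(j[230:350,310:438],(320,300))
o[400:,:480]=cv2.resize(i[215:315,190:470],(480,171))[:171] if 0 else 0
cv2.imwrite("pics/f.png",o)
E
```

```text
tcp_pos: [0.6042, 0.2998, 0.0841]
ft_force: [-3.1, -0.7, 8.7]
tcp_pos: [0.605, 0.3, 0.2391]
ft_force: [-0.0, 0.4, 1.1]
t: 35.42
tcp_pos: [0.393, 0.2997, 0.2338]
tcp_rot: [0.0, 0.69, 0.724, 0.001]
ft_force: [1.1, -0.3, -0.3]
gripper_width: 0.995
grip_force: 0.0
```

View pics/f.png

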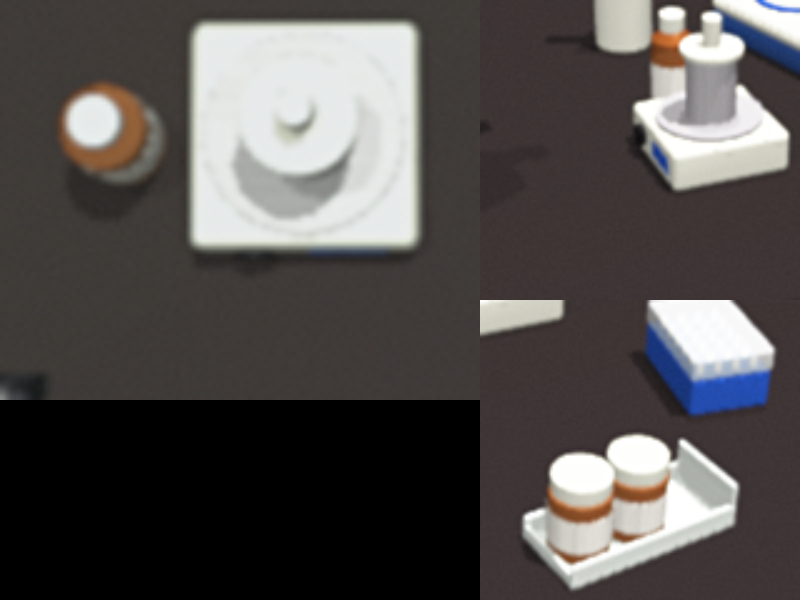

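Everything is upright: bottle cap at (94,121) and cover at (297,117) in the crop, with both jars in the tray. One numeric check of the placings remains.

Run:
```python
from h import *; import pickle
c=pickle.load(open("t11.pkl","rb"))
P=lambda x,y,z:plane(c["intrinsics"],c["camera_from_world"],190+(x+.5)/4-.5,215+(y+.5)/4-.5,z)[:2]*1000
b=P(94,121,.122);o=np.mean([P(*q,.044) for q in((192,22),(418,22),(418,248),(191,248))],0)
a=np.radians(2);R=np.array([[np.cos(a),np.sin(a)],[-np.sin(a),np.cos(a)]])
print(b,o,"bottle rel",R@(b-o),"gap",(R@(b-o))[1]-89,"cover rel",R@(P(297,117,.132)-o))
```

```text
[602.88087666 298.5678552 ] [607.39455431 190.31202517] bottle rel [ -0.73285405 108.34740859] gap 19.34740858529264 cover rel [-0.38085681 -1.72428082]
```

```bash
python3 -c "
from station import ctrl
print(ctrl.job_done())"
```

```text
the job is handed in; nothing more can be done
None
```

The job is done and handed in at about 36 s: both jars are in the tray with the old one at the lip and the new one about 1 mm behind it, the covered beaker is on the middle of the plate, and the bottle is about 19 mm clear of the stirrer's left side.

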